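Tuck the copper flashing under the lapped stone slate

ROBOT

A 7-joint arm with a two-finger parallel gripper is mounted at the origin on the work surface. World frame = base frame: x ahead of the robot, y to its left, z up, the work surface at z = 0. Lengths are in mm, angles in rad, forces in N, time in s.
With the tool pointing down it reaches from about 400 to 850 mm from the base axis. Payload 10.4 kg.
Tool frame: the origin (TCP) lies midway between the tips of the shut fingers; the grasp point (between the pads) lies 19 mm behind it; x points along the fingers, z is the direction in which the jaws open and shut, and the axes are right-handed (so a half turn about x gives the same grasp; the last joint's range is limited). The gripper opens to 87 mm and grips with 3 to 60 N. Pads are 19 mm wide; open, the fingers measure 117 mm over their backs; the gripper's body (75 mm by 190 mm) begins 51 mm behind the grasp point.
Start: joints at [-1.287, 0.332, -0.065, 1.46, 0.022, 1.35, -0.088], TCP at [188.743, 595.842, 222.576] pointing down, gripper open.
Joint ranges: [-2.6, 2.6], [-0.5, 2.12], [-1.47, 1.34], [0.16, 2.42], [-1.27, 4.41], [0.06, 2.06], [-2.6, 2.6]. Speed limits (rad/s): [2.22, 2.22, 2.79, 2.79, 3.14, 3.14, 3.14].

INTERFACE

Orientations are given as a unit quaternion [w, x, y, z].
In Python, from workcell import manip, kin, sensors, camera gives the robot as it stands. Calls block until the motion is done:
- manip.move_to(position, orientation): joint-space move of the TCP to a pose.
- manip.line_to(position, ori=None, feed=150): straight line of the TCP; ori=None keeps the orientation; feed is the mean speed in mm/s.
- manip.movej(angles): joint-space move.
- manip.move_gripper(opening, force=None): finger opening in mm; force is the grip in N (None keeps the last); returns when the fingers have stopped.
- manip.hold(seconds).
- kin.ik(position, orientation): joint angles nearest the present ones, or None.
- sensors.get_obs(): the state.
- camera(name): name is "side" or "top" or "wrist"; returns a dict with "color" (400x640x3 uint8, red, green, blue), "range_z" (400x640 float32, mm along the optical axis (not along the pixel's ray), 0 where there is no reading), "intrinsics" (3x3 intrinsics, pixels), "dist_coeffs" ([k1, k2, p1, p2, k3] as OpenCV has them; the pictures are not rectified), "eye" and "orientation" of the camera in the world. Camera axes: x right, y up, looking along -z (the intrinsics and any distortion apply to the point x, -y, -z); pixel columns grow to the right and rows downward; lengths in mm; the calibration is good to about 2 mm. A picture is of the moment at which its call begins.
A pose or a line that the arm cannot do raises manip.PlanningError and nothing moves.
- manip.job_done(): hands the job in, once; it reports no verdict.
The state is a dict: "time": time; "joint_pos": joint angles; "joint_velocities": joint speeds; "tau": joint torques, N m; "position": TCP position; "orientation": TCP orientation; "contact_force": force on the tool from outside, world axes, zero at the start; "moment": the same for the moment, N m; "finger_gap": finger opening in mm.
Only numpy, scipy, OpenCV 4.12 (cv2) and the standard library are available. Lean on these libraries where they do the work, as an engineer would, in place of code of your own. Each camera call takes 0.05 s, during which the arm holds its last target. There are 200 camera calls.

TASK

Pick up the copper flashing by its standing seam and slide its flat front edge under the tail of the lapped stone slate on the roof sample, square and centred, about 40 mm deep, without lifting the slate. Press the flashing flat onto the roof board with about 15 N and finish like that, still gripping it and pressing down; do not let go. Leave the mallet, cup, chisel and stone offcut where they are.

Things in the scene. Friction and masses are not known exactly. Their poses are not given: they have to be found in the camera images.
- flashing: Copper flashing, loose, about 0.4 kg (varies). A flat apron 100 mm (its x) by 140 mm (its y), 4 mm thick, with a standing seam (upright rib) 10 mm thick in x, running the full 140 mm along y, its top 44 mm above the underside; the seam's centre plane lies at x = -30 mm, so the apron reaches 80 mm ahead of it and 20 mm behind. Origin: centre of the apron's underside. +x points to the plain front edge that is to be tucked; z up. It starts flat on the bench.
- flashing_edge (a point): Middle of the flashing's front edge, at the underside (flashing x = +50 mm). Same axes as the flashing.
- seam_top (a point): Middle of the top of the flashing's standing seam, 44 mm above its underside; pinch the seam across its 10 mm here, from above.
- board: Plywood roof board of the roof sample, fixed on the bench by dark bearers: 280 mm (x) by 270 mm (y), 18 mm thick, its top 30 mm above the bench. Origin: centre of its underside, 12 mm above the bench. +x points up the roof, under the slate; the bare front part of the board (-x) is where the flashing lies.
- lap (a point): Point on the top face of the roof board straight below the middle of the slate's tail edge (board x = -6 mm, y = 0, z = 18 mm). Axes as the board: x into the lap, y along the slate's tail, z up. The slate's underside is 10 mm above the board; the open gap reaches 120 mm in, and in y it is open from -98 to +98 mm between two small wooden packs under the slate's tail corners. The front edge of the board is 134 mm before this point, at x = -134 mm.
- slate_tail (a point): Middle of the lower edge of the slate's tail (front end), 10 mm above the roof board. The slate is buff limestone, 125 mm (x) by 230 mm (y), 12 mm thick, about 0.75 kg; two fixed slates lap over its head (far end), their tops 34 mm above the board and starting 71 mm behind the tail.
- slate (a joint): Lift angle of the lapped slate in rad about its head, 125 mm behind its tail: 0 resting, growing as the tail is lifted (0.03 rad = about 4 mm at the tail). It swings freely, held down by its weight alone: some 4 N upward at the tail lifts it.
- mallet: Bystander: wooden carving mallet standing on its head, 100 mm wide, 220 mm tall. Origin under its centre.
- nail_cup: Bystander: blue cup, 72 mm wide, 75 mm tall. Origin under its centre.
- chisel: Bystander: stone chisel lying on the bench, 260 mm long along x, wooden handle to -x, 22 mm high. Origin: under where handle and shank meet.
- offcut: Bystander: limestone offcut 90 x 60 x 45 mm. Origin under its centre.
There are look-alikes about, which are no part of the job. There is more than one size of the flashing; the one meant has the size given above.

How it is judged (in metres and radians):
On the way, in this order (a step that is already met when the one before it is completed fails the run):
1. the flashing is picked up by the gripper, its underside more than 50 mm above the bench (height (world z) of flashing above 0.05 m and contact force between the fingers and flashing above 2 N), for 0.2 s.
2. the flashing's front edge is under the slate: 25 to 55 mm past its tail, within 20 mm of the middle, below the slate's underside (x of flashing_edge in the frame of lap between 0.025 and 0.055 m and y of flashing_edge in the frame of lap between -0.02 and 0.02 m and z of flashing_edge in the frame of lap below 0.009 m), for 0.2 s.
At the end, for the whole second after the job is handed in: Front edge 25 to 55 mm past the slate's tail, within 20 mm of the middle, square within 0.10 rad; flashing flat on the board (under 2.5 mm off, tilt under 0.035 rad), still, pressed on it with 8 to 45 N (own weight included), still gripped; slate unlifted (under 0.01 rad) (x of flashing_edge in the frame of lap between 0.025 and 0.055 m and y of flashing_edge in the frame of lap between -0.02 and 0.02 m and z of flashing_edge in the frame of lap below 0.0025 m and z of seam_top in the frame of lap below 0.0465 m and angle between flashing's own z axis and vertical below 0.035 rad and angle between the x axis of flashing and the x axis of board, either way round below 0.1 rad and contact force between flashing and board between 8 and 45 N and contact force between the fingers and flashing above 3 N and value of joint slate below 0.01 rad and linear speed of flashing below 0.02 m/s); the arm keeps its last pose, push and grip.
It fails at once if the slate is lifted by more than 0.03 rad (about 4 mm at its tail) (value of joint slate above 0.03 rad).
It fails at once if the mallet is moved by more than 20 mm (distance of mallet from where it was at the start of the episode above 0.02 m).
It fails at once if the nail cup is moved by more than 20 mm (distance of nail_cup from where it was at the start of the episode above 0.02 m).
It fails at once if the chisel is moved by more than 20 mm (distance of chisel from where it was at the start of the episode above 0.02 m).
It fails at once if the offcut is moved by more than 20 mm (distance of offcut from where it was at the start of the episode above 0.02 m).
It also fails if it takes over 42 s, if anything falls off the work surface, if the arm or the gripper's body presses on something with over 40 N, if the wrist force passes 120 N, or if a joint passes its speed limit or range.

## Working session

There is one attempt and no reset: what is moved stays moved. The work goes in short steps, each a Python script; the robot and the scene stay as the last script left them, time stands still between calls to the robot, and variables do not carry over. Pictures are saved under pics/ and viewed, about 8 in all and at most 12, crops included, and the job is handed in when it is done.

```bash
mkdir -p pics; ls; cat > h.py <<'E'
import numpy as np, cv2
from scipy.spatial.transform import Rotation as R
from workcell import manip, kin, sensors, camera
def rot(q): return R.from_quat([q[1],q[2],q[3],q[0]]).as_matrix()
def quat(M):
    q=R.from_matrix(M).as_quat(); return [q[3],q[0],q[1],q[2]]
def pts(c,uv,z=None):
    """pixels -> world points, from range (z=None) or on plane z"""
    uv=np.asarray(uv,float).reshape(-1,2)
    n=cv2.undistortPoints(uv[:,None],np.array(c["intrinsics"]),np.array(c["dist_coeffs"]))[:,0]
    d=np.c_[n[:,0],-n[:,1],-np.ones(len(n))]@rot(c["orientation"]).T
    e=np.array(c["eye"])
    if z is None: s=c["range_z"][uv[:,1].round().astype(int),uv[:,0].round().astype(int)]
    else: s=(z-e[2])/d[:,2]
    return e+d*np.asarray(s)[...,None]if np.ndim(s) else e+d*s
def cloud(c):
    h,w=c["range_z"].shape
    u,v=np.meshgrid(np.arange(w),np.arange(h))
    return pts(c,np.c_[u.ravel(),v.ravel()]).reshape(h,w,3)
def down(a):
    """tool down, jaw axis z at world angle a"""
    x=np.array([0,0,-1.]); z=np.array([np.cos(a),np.sin(a),0]); return quat(np.c_[x,np.cross(z,x),z])
E
python3 - <<'E'
from h import *
import pickle
for n in("top","side"):
    c=camera(n); pickle.dump(c,open(n+".pkl","wb"))
    cv2.imwrite(f"pics/{n}0.png",c["color"][...,::-1]); print(n,c["eye"],c["orientation"],(c["range_z"]>0).mean())
o=sensors.get_obs(); print(o["time"],o["position"],o["orientation"],o["contact_force"])
E
```

```text
pics
top [ 379.20267631   -8.42062337 1080.47364282] [-0.70051217 -0.06978771  0.06618612  0.70712925] 0.99601953125
side [   25.2566141  -1233.04822009   848.28766196] [ 0.8484024   0.48825122 -0.09978808 -0.1785118 ] 0.966015625
0.1 [188.66683764 595.47703205 221.8379288 ] [ 0.57017991 -0.41800784  0.57087794  0.41744783] [ 0.05685854  0.73041537 -0.3296628 ]
```

View pics/top0.png

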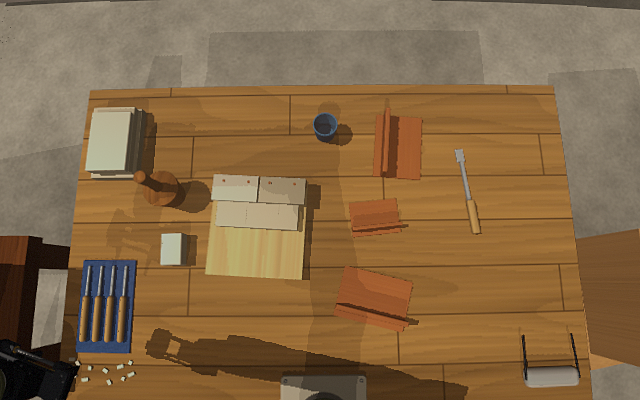

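View pics/side0.png

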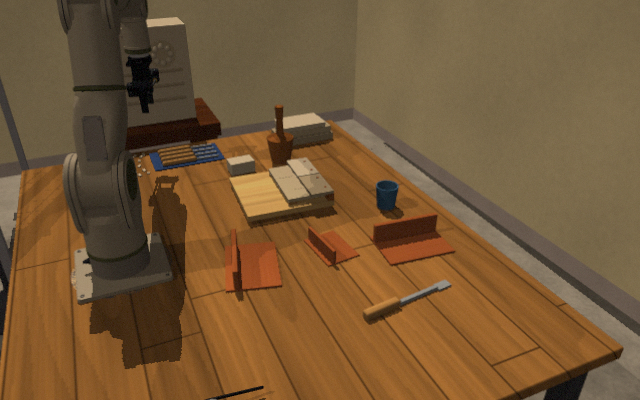

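The top view (up is about +x, right is about -y) shows three copper candidates: A at (398,147), B at (375,217) and C at (375,298). The roof sample is at (257,228), with the mallet at (160,188), cup at (325,126), offcut at (174,249) and chisel at (467,190). Next I'll measure the sizes.

```bash
python3 - <<'E'
from h import *
import pickle
c=pickle.load(open("top.pkl","rb")); P=cloud(c)
hsv=cv2.cvtColor(c["color"],cv2.COLOR_RGB2HSV)
for n,(u0,v0,u1,v1) in dict(A=(360,90,435,190),B=(340,190,412,245),C=(325,258,425,337)).items():
    r=c["color"][v0:v1,u0:u1].astype(int); p=P[v0:v1,u0:u1]
    cop=(r[...,0]>1.7*r[...,1])&(r[...,0]>60)&(r[...,1]-r[...,2]<0.25*r[...,0])
    for nm,m in(("apron",cop&(p[...,2]<14)&(p[...,2]>-4)),("seam",(p[...,2]>20)&(p[...,2]<80))):
        vv,uu=np.nonzero(m); q=pts(c,np.c_[uu+u0,vv+v0],4)[:,:2] if nm=="apron" else p[m][:,:2]
        (cx,cy),(w,h),a=cv2.minAreaRect(q.astype(np.float32))
        print(n,nm,m.sum(),"ctr",round(cx),round(cy),"size",round(w),round(h),"ang",round(a,1),"z95",np.percentile(p[m][:,2],[5,50,95]).round(1))
# board/slate heights
for nm,(u,v) in dict(board=(257,255),slate=(257,215),cap=(235,187),bench=(320,250)).items(): print(nm,P[v,u].round(1))
Z=P[...,2]
vv,uu=np.nonzero((Z>22)&(Z<38)); k=(uu>195)&(uu<320)&(vv>222)&(vv<290)
m=np.zeros(Z.shape,np.uint8); m[vv[k],uu[k]]=255
q=pts(c,np.c_[uu[k],vv[k]],30)[:,:2]; print("board rect",cv2.minAreaRect(q.astype(np.float32)))
vv,uu=np.nonzero((Z>44)&(Z<58)); k=(uu>195)&(uu<320)&(vv>170)&(vv<250)
q=pts(c,np.c_[uu[k],vv[k]],52)[:,:2]; print("slate rect",cv2.minAreaRect(q.astype(np.float32)))
cv2.imwrite("pics/crop1.png",cv2.resize(c["color"][85:345,195:435,::-1],None,fx=2.3,fy=2.3,interpolation=cv2.INTER_CUBIC))
E
```

```text
A apron 60 ctr 766 -206 size 54 196 ang 82.9 z95 [1.6 4.8 8.4]
A seam 433 ctr 766 -188 size 15 194 ang 84.3 z95 [27.5 59.8 64.1]
B apron 11 ctr 514 -152 size 92 46 ang 70.3 z95 [ 2.3  3.7 10.8]
B seam 222 ctr 518 -155 size 11 140 ang 5.7 z95 [26.6 42.6 46.7]
C apron 59 ctr 303 -137 size 197 96 ang 74.5 z95 [1.8 5.2 7.9]
C seam 467 ctr 277 -129 size 196 15 ang 75.8 z95 [35.7 61.  64.3]
board [440.1 183.4  27.1]
slate [549.3 181.1  54.1]
cap [628.  243.5  63.1]
bench [454.7   7.1  -2. ]
board rect ((458.031494140625, 187.96197509765625), (271.1981506347656, 157.01100158691406), 86.8641128540039)
slate rect ((585.8817749023438, 174.2713623046875), (253.57455444335938, 145.9203643798828), 86.84423828125)
```

View pics/crop1.png

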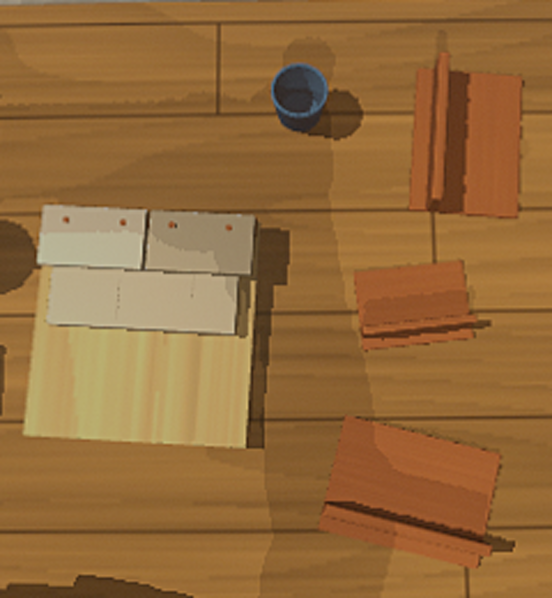

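B at (375,217) is the one meant: its seam measures 140 x 11 mm and tops out at about 44 mm. A and C have seams of about 195 mm, 60 mm high, so they are oversize look-alikes. The crop agrees, with B's wide apron (front edge) facing +x, towards image top. I'll raise the arm, then look at B and the lap from close up with the wrist camera.

```bash
python3 - <<'E'
from h import *
import pickle
o=sensors.get_obs(); p=np.array(o["position"]); p[2]=330; manip.line_to(p)
def go(pos,a):
    best=None
    for k in(0,np.pi):
        q=down(a+k); j=kin.ik(pos,q)
        if j is not None:
            d=np.abs(np.array(j)-sensors.get_obs()["joint_pos"]).max()+abs(j[6])*.3
            if best is None or d<best[0]: best=(d,q,j)
    print(best); manip.movej(best[2])
go([440,186,330],np.radians(-3.1))
c=camera("wrist"); pickle.dump(c,open("w1.pkl","wb")); cv2.imwrite("pics/w1.png",c["color"][...,::-1]); print(c["eye"])
go([515,-155,280],np.radians(5.7))
c=camera("wrist"); pickle.dump(c,open("w2.pkl","wb")); cv2.imwrite("pics/w2.png",c["color"][...,::-1]); print(c["eye"])
print(sensors.get_obs()["time"],sensors.get_obs()["contact_force"])
a=cv2.imread("pics/w1.png");b=cv2.imread("pics/w2.png")
cv2.imwrite("pics/w12.png",np.vstack([a,b])[::1] if 0 else cv2.resize(np.vstack([a,b]),(480,600),interpolation=cv2.INTER_AREA))
E
```

```text
(np.float64(0.6497812054113621), [np.float64(0.70684805126813), np.float64(0.019126746154196256), np.float64(0.70684805126813), np.float64(-0.019126746154196256)], array([-0.88471221, -0.0542008 ,  0.37503437,  1.66982207,  0.01986902,
        1.52222036, -0.56524858]))
[443.89214892 263.86267623 491.85900771]
(np.float64(1.0950640429706935), [np.float64(0.7062321802993026), np.float64(-0.03515832063243957), np.float64(0.7062321802993026), np.float64(0.03515832063243957)], array([-0.59868777,  0.12970778,  0.89562625,  1.64083775, -0.10230072,
        1.42018538,  0.40770469]))
[508.13417252 -77.47827489 441.98827842]
4.1417 [0.2713174 0.0356536 0.00533  ]
```

View pics/w12.png

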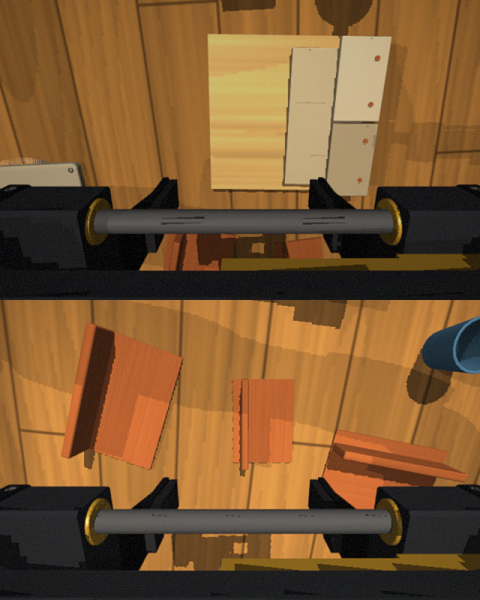

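The upper panel is the lap view: board front edge at col 210 and slate tail at col 288, which is 280 and 384 at full scale. The lower panel is B at (262,422), seam at col 240 and front edge at col 293 on the +x side. Both are clear, so I'll measure from these.

```bash
cat > m.py <<'E'
from h import *
import pickle
def edge(m,side):
    "sub-pixel-ish left/right edge columns of mask per row, trimmed"
    out=[]
    for v in np.nonzero(m.any(1))[0]:
        u=np.nonzero(m[v])[0]; out.append((u[0]-.5 if side<0 else u[-1]+.5,v))
    out=np.array(out); n=len(out)//8; return out[n:-n]
def line(q):
    vx,vy,x,y=cv2.fitLine(q[:,:2].astype(np.float32),cv2.DIST_HUBER,0,.01,.01).ravel()
    if vy<0: vx,vy=-vx,-vy
    return np.array([x,y]),np.degrees(np.arctan2(-vx,vy))   # point, angle of normal (+x axis)
def box(c,u0,v0,u1,v1):
    b=np.zeros(c["range_z"].shape,bool); b[v0:v1,u0:u1]=1; return b
def copper(c):
    r=c["color"].astype(int); h=cv2.cvtColor(c["color"],cv2.COLOR_RGB2HSV)
    return (h[...,0]<=10)&(h[...,1]>130)&(r[...,0]>70)
def rep(n,m,z):
    k=cv2.connectedComponentsWithStats(m.astype(np.uint8)*255)
    i=1+k[2][1:,4].argmax(); return k[1]==i
E
python3 - <<'E'
from m import *
c=pickle.load(open("w1.pkl","rb"));P=cloud(c);Z=P[...,2];b=box(c,265,40,470,250)
print("heights board,slate,bench",np.median(Z[120:180,310:360]),np.median(Z[100:200,395:430]),np.median(Z[100:200,240:265]))
off=np.median(Z[120:180,310:360])-30
bd=rep("",b&(abs(Z-off-30)<7),0); sl=rep("",b&(abs(Z-off-52)<5),0)
f=line(pts(c,edge(bd,-1),30)); t=line(pts(c,edge(sl,-1),52)); print("front",f,"tail",t)
a=np.radians(f[1]);ux=np.array([np.cos(a),np.sin(a)]);uy=np.array([-ux[1],ux[0]])
print("front->tail",(t[0]-f[0])@ux)
for nm,m,z in(("board",bd,30),("slate",sl,52)):
    vv,uu=np.nonzero(m);q=pts(c,np.c_[uu,vv],z)[:,:2];y=q@uy; print(nm,"y ext",np.percentile(y,[.2,50,99.8]),"x ext",np.percentile(q@ux,[.2,99.8]))
print("f·ux",f[0]@ux,"t·ux",t[0]@ux)
c=pickle.load(open("w2.pkl","rb"));P=cloud(c);Z=P[...,2];b=box(c,295,90,400,240)
cp=rep("",b&copper(c),0); print("bench",np.median(Z[100:200,270:295]))
fe=line(pts(c,edge(cp,1),4)); print("front edge",fe)
st=rep("",b&(Z>37)&(Z<55),0); print("seam z",np.median(Z[st]),st.sum())
for s in(-1,1): print("seam edge",s,line(pts(c,edge(st,s),44)))
for nm,m,z in(("flash",cp,4),("seam",st,44)):
    vv,uu=np.nonzero(m);q=pts(c,np.c_[uu,vv],z)[:,:2]; print(nm,cv2.minAreaRect(q.astype(np.float32)))
E
```

```text
heights board,slate,bench 29.985505784046893 52.00974619702694 -0.06872909605502286
front (array([381.95044, 202.3119 ], dtype=float32), np.float32(-3.6247783)) tail (array([514.62933, 190.86879], dtype=float32), np.float32(-3.6299632))
front->tail 133.13693
board y ext [ 85.64744419 239.36401309 350.71714922] x ext [368.67315015 578.74644602]
slate y ext [102.48397836 229.25893837 330.37904903] x ext [501.67505242 600.16530425]
f·ux 368.39575 t·ux 501.53265
bench -0.042142231224403304
front edge (array([ 571.0157  , -109.857475], dtype=float32), np.float32(-14.544899))
seam z 43.807262510739434 1002
seam edge -1 (array([ 513.0548, -144.3792], dtype=float32), np.float32(5.7361813))
seam edge 1 (array([ 522.92706, -147.42236], dtype=float32), np.float32(5.2934012))
flash ((559.94775390625, -113.7293701171875), (34.33833694458008, 26.221628189086914), 80.9911117553711)
seam ((519.171875, -154.76974487304688), (8.956136703491211, 138.54583740234375), 5.758592128753662)
```

Measured against the given sizes:
- **Heights:** board 30, slate 52 and seam 43.8 mm, all as expected.
- **Front to tail:** 133 mm against 134.
- **Seam:** 138.5 x 9 mm.

The lap is at (514.7, 184.0) with yaw -3.63°. The seam top is at (518.9, -154.8) with yaw 5.6°. Now the grasp.

```bash
python3 - <<'E'
from m import *
def fs(s): o=sensors.get_obs(); print(s,"t",round(o["time"],2),"pos",np.round(o["position"],1),"F",np.round(o["contact_force"],1),"M",np.round(o["moment"],2),"gap",round(float(o["finger_gap"]),1))
q=down(np.radians(5.6))
manip.move_gripper(50)
manip.line_to([518.9,-154.8,70],q,feed=200)
manip.line_to([518.9,-154.8,14],q,feed=80); fs("at")
manip.move_gripper(0,45); fs("gripped")
manip.line_to([518.9,-154.8,24],q,feed=40); fs("up10")
manip.line_to([518.9,-154.8,160],q,feed=150); manip.hold(.3); fs("up")
c=camera("side"); cv2.imwrite("pics/s1.png",cv2.resize(c["color"][130:290,230:430,::-1],None,fx=3,fy=3))
c=camera("wrist"); pickle.dump(c,open("w3.pkl","wb")); P=cloud(c); cp=copper(c)&(P[...,2]>50)
print(cp.sum()); cv2.imwrite("pics/w3.png",c["color"][...,::-1])
E
```

```text
at t 7.09 pos [ 519.1 -155.    14.3] F [ 1.1 -0.  -0.5] M [-0.11  0.05  0.02] gap 49.8
gripped t 7.85 pos [ 518.7 -154.8   14. ] F [-1.5 -0.3  2.5] M [-0.04  0.45  0.04] gap 9.4
up10 t 8.25 pos [ 519.  -154.7   24.2] F [ 0.1  0.3 -4.6] M [-0.12  0.07 -0.04] gap 9.6
up t 9.61 pos [ 518.7 -154.8  159.6] F [ 0.2 -0.1 -4. ] M [-0.1   0.08 -0.02] gap 9.4
9961
```

View pics/s1.png

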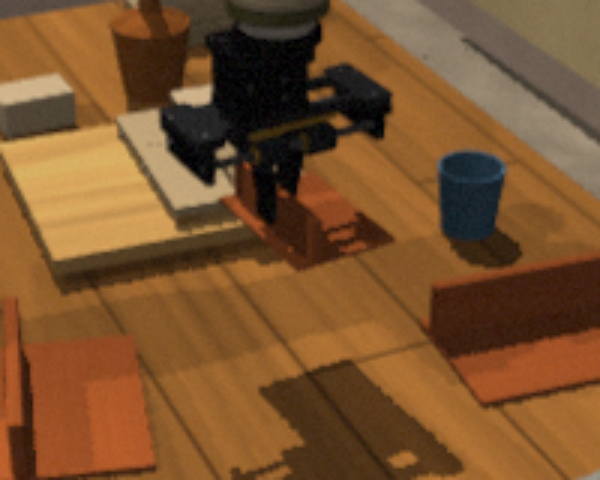

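View pics/w3.png

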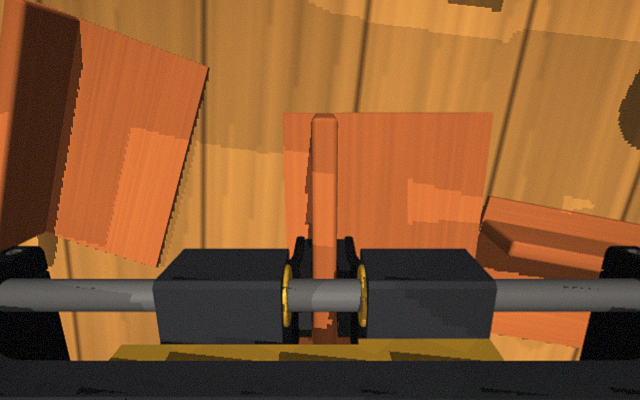

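B is held level between the fingers. In the wrist view the seam is at col 325, the front edge at col 490 and the +y end at row 113. Next I'll fit the apron plane to get the tilt and in-hand offset, then carry it to the board, staying clear of everything.

```bash
cat > inhand.py <<'E'
from m import *
def inhand(c,tcp,a,u=(345,485),v=(120,235)):
    P=cloud(c); q=P[v[0]:v[1],u[0]:u[1]].reshape(-1,3); q=q[abs(q[:,2]-np.median(q[:,2]))<6]
    A=np.c_[q[:,:2]-q[:,:2].mean(0),np.ones(len(q))]; s=np.linalg.lstsq(A,q[:,2],rcond=None)[0]
    ux=np.array([np.cos(a),np.sin(a)]);uy=np.array([-ux[1],ux[0]])
    zt=s[2]+s[:2]@(np.array(tcp[:2])-q[:,:2].mean(0))   # apron top below TCP
    m=np.zeros(P.shape[:2],bool); m[v[0]:v[1],u[0]+50:u[1]+60]=1
    m=rep("",m&copper(c)&(P[...,2]>s[2]-8),0); e=pts(c,edge(m,1),s[2]); l=line(e)
    vv,uu=np.nonzero(rep("",copper(c)&(P[...,2]>s[2]-8)&box(c,275,60,500,245),0)); top=pts(c,np.c_[uu,vv],s[2])[:,:2]
    print("tilt about y(front up +)",s[:2]@ux,"about x",s[:2]@uy,"apron top rel TCP",zt-tcp[2],"front edge fwd of TCP",(l[0]-tcp[:2])@ux,"edge yaw",l[1],"+y end rel TCP",np.percentile((top-tcp[:2])@uy,99.5))
E
python3 - <<'E'
from inhand import *
c=pickle.load(open("w3.pkl","rb")); inhand(c,sensors.get_obs()["position"],np.radians(5.6))
lap=np.array([514.7,184.0]);a=np.radians(-3.63);ux=np.array([np.cos(a),np.sin(a)])
q=down(a)
xy=lap-(80+22)*ux     # front edge 22 mm short of the tail
p=sensors.get_obs()["position"]
manip.line_to([p[0]-60,p[1]+20,170],down(np.radians(5.6)),feed=200)
manip.line_to([*xy,170],q,feed=200)
manip.line_to([*xy,70],q,feed=150); manip.hold(.2)
o=sensors.get_obs(); print(o["time"],o["position"],np.round(o["contact_force"],1))
c=camera("wrist"); pickle.dump(c,open("w4.pkl","wb")); cv2.imwrite("pics/w4.png",c["color"][...,::-1])
inhand(c,o["position"],a)
E
```

```text
tilt about y(front up +) -0.0015717677919568891 about x -7.579879839985627e-05 apron top rel TCP -10.205930692631341 front edge fwd of TCP 60.852649456498696 edge yaw -13.180403 +y end rel TCP 69.30987539952386
12.9833 [413.40928189 190.8419511   70.81319249] [-0.8 -0.5 -4.2]
tilt about y(front up +) 0.0006871145081470074 about x 0.0004953677292767437 apron top rel TCP -10.049677946788641 front edge fwd of TCP 61.891284611292164 edge yaw 17.848783 +y end rel TCP 69.40307268133836
```

View pics/w4.png

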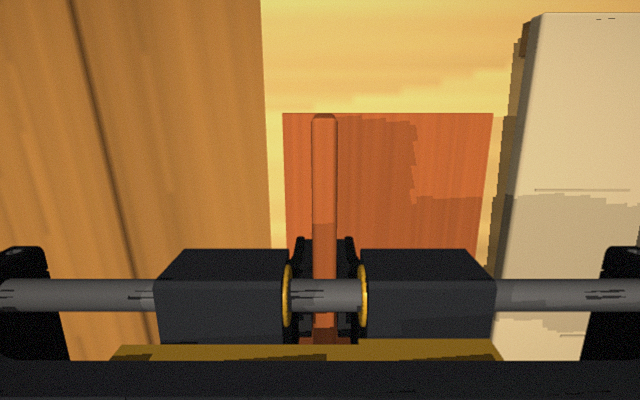

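The flashing is level over the bare board and square to the slate: front edge at (492,113), tail edge at cols 500–540. It's centred in the hand, with the +y end at 69.4 of 70 mm. My automatic front-edge mask was upset by the shadow, so I'll use a brighter-hue edge, check the lap again and touch down short of the tail.

```bash
python3 - <<'E'
from inhand import *
c=pickle.load(open("w4.pkl","rb")); P=cloud(c); Z=P[...,2]
lap=np.array([514.7,184.0]);a=np.radians(-3.63);ux=np.array([np.cos(a),np.sin(a)]);uy=np.array([-ux[1],ux[0]])
ap=rep("",box(c,270,100,515,240)&(abs(Z-60.7)<4.5)&copper(c)|False,0)
l=line(pts(c,edge(ap,1),60.7)); tcp=np.array(sensors.get_obs()["position"])
print("front edge",l,"fwd of TCP",(l[0]-tcp[:2])@ux)
sl=rep("",box(c,490,20,600,240)&(abs(Z-52)<4),0); t=line(pts(c,edge(sl,-1),52)); print("tail",t,"rel lap",(t[0]-lap)@ux,"slate +y end rel lap",np.percentile((pts(c,np.argwhere(sl)[:,::-1],52)[:,:2]-lap)@uy,99.7))
q=down(a); xy=lap-102*ux
for z in(49,46,45,44.5,44,43.5,43,42.5):
    manip.line_to([*xy,z],q,feed=40); manip.hold(.1); o=sensors.get_obs(); f=o["contact_force"]
    print(z,np.round(o["position"],1),np.round(f,1),round(o["time"],2))
    if f[2]>0: break
E
```

```text
front edge (array([452.69666, 241.89687], dtype=float32), np.float32(6.395083)) fwd of TCP 36.09313836943258
tail (array([515.4494 , 230.13812], dtype=float32), np.float32(-3.9041128)) rel lap -2.173248140338111 slate +y end rel lap 111.4647458836353
49 [413.1 190.5  49.2] [-0.6 -0.2 -3.6] 13.81
46 [412.9 190.5  46. ] [-0.6 -0.5 -3.9] 14.16
45 [412.9 190.5  45. ] [-0.8  0.8 -3.5] 14.51
44.5 [412.9 190.5  44.5] [-0.1 -0.2 -4.4] 14.86
44 [412.9 190.5  44. ] [ 0.9 -0.6 -4.8] 15.21
43.5 [412.9 190.5  43.9] [-3.5 -2.3  5.4] 15.56
```

Contact at TCP z 43.9, as predicted (44). The tail reads 2 mm nearer than before, so I'll split the difference. Raise 1.5 mm, leaving 4 mm of clearance under the slate, then slide in steps watching the force and press.

```bash
python3 - <<'E'
from inhand import *
lap=np.array([514.0,184.0]);a=np.radians(-3.7);ux=np.array([np.cos(a),np.sin(a)]);q=down(a)
def st(s):
    o=sensors.get_obs(); print(s,round(o["time"],2),np.round(o["position"],1),np.round(o["contact_force"],1)); return o
p=lap-102*ux; manip.line_to([*p,45.4],q,feed=30)
for d in(-82,-70,-55,-40):
    manip.line_to([*(lap+(d)*ux),45.4],q,feed=50); o=st(d)
    if np.hypot(*o["contact_force"][:2])>6: print("STOP"); break
else:
    xy=lap-40*ux
    z=44.2
    while z>40:
        manip.line_to([*xy,z],q,feed=20); manip.hold(.1); f=np.mean([sensors.get_obs()["contact_force"][2] for _ in range(1)]); st(f"z{z:.2f}")
        if f>10: break
        z-=.15 if f>0 else .3
    manip.hold(.4); st("end")
c=camera("wrist"); pickle.dump(c,open("w5.pkl","wb")); cv2.imwrite("pics/w5.png",c["color"][...,::-1]); inhand(c,sensors.get_obs()["position"],a,u=(345,395))
E
```

```text
-82 16.36 [432.2 189.   45.2] [-0.4  0.6 -5.5]
-70 16.75 [444.4 188.4  45.4] [-0.5 -0.6 -4. ]
-55 17.2 [459.3 187.4  45.3] [-0.4 -1.2 -4.1]
-40 17.65 [474.3 186.4  45.3] [-0.1 -1.  -4.4]
z44.20 18.0 [473.9 186.6  44.2] [ 0.7  0.  -5. ]
z43.90 18.35 [474.  186.7  44. ] [-2.1 -0.4 -0.4]
z43.60 18.7 [474.  186.6  44. ] [-4.7 -1.   5.3]
z43.45 19.05 [474.  186.7  44. ] [-5.3 -1.1  7.3]
z43.30 19.4 [474.  186.7  43.9] [-6.6 -2.3 10.3]
end 19.8 [474.  186.7  43.9] [-6.8 -1.9 10.7]
tilt about y(front up +) -7.670681576849581e-05 about x -0.0001345842869826559 apron top rel TCP -10.036006114064612 front edge fwd of TCP 39.19922962665583 edge yaw -28.148577 +y end rel TCP 69.41371422141002
```

View pics/w5.png

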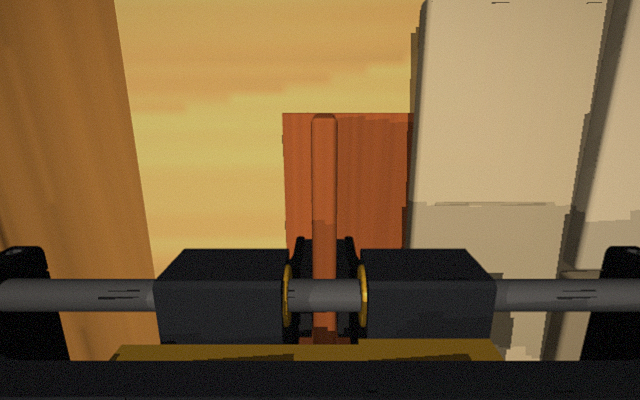

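The apron passes under the slate (tail at col 410) with the seam at col 325, parallel to the tail. The tool reads 10.7 N plus about 4.2 N of flashing weight, so roughly 15 N on the board. Last check is depth, centring and slate height, then hand in.

```bash
python3 - <<'E'
from inhand import *
c=pickle.load(open("w5.pkl","rb")); Z=cloud(c)[...,2]; tcp=np.array(sensors.get_obs()["position"])
a=np.radians(-3.7);ux=np.array([np.cos(a),np.sin(a)]);uy=np.array([-ux[1],ux[0]])
sl=rep("",box(c,400,0,560,240)&(abs(Z-52)<4),0); t=line(pts(c,edge(sl,-1),52))
st=rep("",box(c,295,100,350,240)&(abs(Z-74)<5),0); s=[line(pts(c,edge(st,k),74)) for k in(-1,1)]
sc=(s[0][0]@ux+s[1][0]@ux)/2
print("tail",t,"seam",s,"depth",sc+80-t[0]@ux,"via TCP",tcp[:2]@ux+80-t[0]@ux)
for u0 in(430,500,540): print("slate z",u0,np.median(Z[60:190,u0:u0+15]))
# side view: board +y corner of bare part vs lap y
bd=rep("",box(c,60,0,400,100)&(abs(Z-30)<4),0); print("board z",np.median(Z[bd]))
c=camera("top"); Z=cloud(c)[...,2]; m=rep("",box(c,195,165,320,290)&(abs(Z-27.5)<6),0)
vv,uu=np.nonzero(m); y=(pts(c,np.c_[uu,vv],30)[:,:2])@uy; e=np.percentile(y,[.3,99.7]); print("board y",e,"flashing y err",tcp[:2]@uy-e.mean())
o=sensors.get_obs(); print(o["time"],o["contact_force"],o["finger_gap"])
E
```

```text
tail (array([517.9305 , 250.55827], dtype=float32), np.float32(-3.6105385)) seam [(array([472.569  , 235.68504], dtype=float32), np.float32(-3.4663594)), (array([482.16626, 231.41267], dtype=float32), np.float32(-3.9651616))] depth 40.61935430407544 via TCP 40.304294143487084
slate z 430 51.89284406410617
slate z 500 51.933924300634175
slate z 540 51.92372077860574
board z 29.85815034007041
board y [ 82.54568576 200.6278757 ] flashing y err 75.26011673764154
19.9 [-5.65878647 -2.32596605  9.60543082] 9.441966687476311
```

```bash
python3 - <<'E'
from h import *
manip.job_done(); o=sensors.get_obs(); print(o["time"],o["position"],o["contact_force"],o["finger_gap"])
E
```

```text
the job is handed in; nothing more can be done
the job is handed in; nothing more can be done
```

The flashing is tucked under the slate tail, and I handed the job in at about 20 s, still gripping it and pressing down. I picked the flashing with the 140 mm seam, 44 mm high; the other two had seams of about 195 mm. I gripped it by the seam at 45 N, touched down on the board short of the tail, raised it 1.5 mm, slid it under and pressed.

**Last checks before handing in:**

| Check | Reading |
|---|---|
| Depth past the tail | 40.3–40.6 mm |
| Square to the tail | within about 0.01 rad |
| Tilt | under 0.001 rad |
| Slate top | 51.9 mm, same as before (not lifted) |
| Push on the board | about 14–15 N (9.6–10.7 N at the tool plus about 4.2 N flashing weight) |
| Finger gap | 9.4 mm (still gripped) |

**Checks that failed or disagreed:**
- **Centring:** the last top-view check failed because the arm hid one board edge. From the edge still visible, the flashing is within about 1 mm of the middle, which agrees with the earlier wrist measurement.
- **Front edge:** automatic detection failed under the shadows, so depth rests on the measured seam position plus the given 80 mm.
- **Tail position:** two wrist views of the tail differed by about 2 mm, and I used a point between them.
- **Bystanders:** I did not measure the mallet, cup, chisel or offcut again at the end. The path kept clear of them, and no unexpected force showed at any of the force readings.
- **After hand-in:** no state could be read, so these numbers are from just before it.

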